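# Start the bench demagnetiser and close its dust cover

## Task

Start a cycle on the blue bench demagnetiser: slide its aluminium dust cover aside by the black grip until the green start button is fully uncovered, press the button all the way down and let it come up again, then slide the cover back until it is fully closed against its stop. Leave the steel bore plate on the machine's bed and the other things on the bench as they are.

Things in the scene. Friction and masses are not known exactly. Their poses are not given: they have to be found in the camera images.
- demag: Fixed blue box 220 (x) x 260 (y) x 75 mm high; origin: centre of its underside; -x is its front, towards the robot. Rear half of its top: black rubber bed, top at z 78, with the bore plate. Front half: grey panel where the dust cover slides along y between dark steel rails (5 mm wide, at x -106.5 and -3.5, y -102 to 110, tops at z 102); the green start button is at x -55, y 55 mm.
- cover_grip (a point): On the cover's grip, 14 mm below the grip's top, axes as the machine's. Cover: aluminium plate 96 (x) x 84 (y) x 4 mm, centred on this point, top 16 mm below it. Grip: upright black bar on it, 60 (x) x 16 (y) x 30 mm tall; pinch it across y, or push it. When closed, the point is at x -55, y 55, z 117 mm in the machine's frame, straight over the button.
- cover (a joint): Slide of the dust cover in m: 0 = closed against its stop, 0.100 = fully open; grows as the cover moves towards the machine's -y. Takes about 2 N to slide and stays where it is left. Starts closed or a little ajar (0 to 0.015). The button is fully uncovered from 0.060; at 0.100 the plate's edge is 58 mm from the button's centre.
- start_top (a point): Centre of the top of the green start button, a round cap 36 mm across in a black collar 52 mm across, hidden under the cover at the start. At rest this top is 92 mm above the bench, 17 mm above the panel and 5 mm below the cover plate.
- start (a joint): Push of the start button in m: 0 = up, 0.007 = fully down (5 N); it springs back up when let go. It counts as pressed from 0.0055.
- bore_plate: Loose dark steel plate 75 x 170 x 12 mm with three 42 mm holes, lying on the machine's bed, 0.7 kg; origin at the centre of its underside. Not to be disturbed.
- gauge_case: Loose white open case 105 x 140 x 35 mm with an upright lid at its +x side up to 125 mm high, a dial gauge inside; origin at the centre of its underside. Not to be disturbed.
- liner: Loose steel cylinder liner standing upright, tube 84 mm across and 110 mm tall; origin at the centre of its underside. Not to be disturbed.
- oil: Loose grey bottle with yellow label and red cap, 60 mm across and 150 mm tall, standing; origin at the centre of its underside. Not to be disturbed.

How it is judged:
By the outcome, as a careful person would: the job done as asked, in the order asked, and still so for the second after the job is handed in, with the robot touching nothing.
It also fails if it takes over 56 s, if anything falls off the work surface, if the arm or the gripper's body presses on something with over 40 N, if the wrist force passes 120 N, or if a joint passes its speed limit or range.

## Robot

A 7-joint arm with a two-finger parallel gripper is mounted at the origin on the work surface. World frame = base frame: x ahead of the robot, y to its left, z up, the work surface at z = 0. Lengths are in m, angles in rad, forces in N, time in s.
With the tool pointing down it reaches from about 0.4 to 0.85 m from the base axis. Payload 4.4 kg.
Tool frame: the origin (TCP) lies midway between the tips of the shut fingers; the grasp point (between the pads) lies 19 mm behind it (r.grip_point_offset is the distance from the TCP to the grasp point, in m); y points along the fingers, z is the direction in which the jaws open and shut, and the axes are right-handed (so a half turn about y gives the same grasp; the last joint's range is limited). The gripper opens to 94 mm and grips with 3 to 60 N. Pads are 16 mm wide; open, the fingers measure 119 mm over their backs; the gripper's body (75 mm by 177 mm) begins 78 mm behind the grasp point.
Start: joints at [-1.277, 0.628, 0.038, 1.517, -0.027, 0.996, -0.02], TCP at [0.229, 0.608, 0.172] pointing down, gripper open.
Joint ranges: [-3.06, 3.06], [-0.37, 2.12], [-1.25, 1.32], [0.18, 2.47], [-1.1, 4.24], [0.23, 1.98], [-2.94, 2.94]. Speed limits (rad/s): [2.57, 2.57, 3.14, 3.14, 3.14, 3.14, 3.14].

## Interface

Orientations are given as a rotation vector (axis times angle).
In Python, from workcell import r, vision, recognise, cut_out gives the robot as it stands. The module is installed in compiled form; this text tells all that it offers. Calls block until the motion is done:
- r.goto(position, orientation): joint-space move of the TCP to a pose.
- r.move_l(position, rotation=None, vel=0.15): straight line of the TCP; rotation=None keeps the orientation; vel is the mean speed in m/s.
- r.goto_joints(angles): joint-space move.
- r.move_gripper(opening, f_grip=None): finger opening in m; f_grip is the grip in N (None keeps the last); returns when the fingers have stopped.
- r.pause(seconds).
- r.inverse_kinematics(position, orientation): joint angles nearest the present ones, or None.
- r.read_state(): the state.
- vision.capture(name): name is "scene" or "top"; returns a dict with "img" (480x640x3 uint8, red, green, blue), "camera_matrix" (3x3 intrinsics, pixels), "k1" (the pictures are not rectified: a ray, as slopes to the right and down, at radius r is drawn at 1 + k1 r^2 times it, then the intrinsics apply), "xyz" and "attitude" of the camera in the world. Camera axes: x right, y down, z forward; pixel columns grow to the right and rows downward; lengths in m; the calibration is good to about 2 mm. A picture is of the moment at which its call begins. There is no depth.
A pose or a line that the arm cannot do raises r.Unreachable and nothing moves.
- r.finish_job(): hands the job in, once; it reports no verdict.
Trained networks look in the newest picture that a camera, given by its name, has taken for a name from the list of things; names that differ only in an ending like _2 or _b are one class to them, and where a whole thing is asked for, a point or a joint stands for the part that bears it (a point fixed in the world has none). Each returns a list of dicts, best first, with "score" (0 to 1); they miss things now and then, are a little off and sometimes report something else, mostly with a low value. They report only what shows in the picture. A call takes as long as a camera call.
- recognise(camera, query): "rect" ([centre column, centre row, width, height] in pixels, round what is visible of it).
- cut_out(camera, query): "mask" (480x640 bool, what is visible of it) and "rect" ([centre column, centre row, width, height] in pixels, round what is visible of it).
The state is a dict: "t": time; "q": joint angles; "joint_velocities": joint speeds; "effort": joint torques, N m; "tcp_pos": TCP position; "ee_rot": TCP orientation; "force": force on the tool from outside, world axes, zero at the start; "moment": the same for the moment, N m; "finger_gap": finger opening in m.
Only numpy, scipy, OpenCV 4.12 (cv2) and the standard library are available. Lean on these libraries where they do the work, as an engineer would, in place of code of your own. Each camera call takes 0.05 s, during which the arm holds its last target.

## Working session

There is one attempt and no reset: what is moved stays moved. The work goes in short steps, each a Python script; the robot and the scene stay as the last script left them, time stands still between calls to the robot, and variables do not carry over. Pictures are saved under pics/ and viewed, and the job is handed in when it is done.

```bash
mkdir -p pics; ls
python3 - <<'E'
from workcell import r, vision, recognise, cut_out
import cv2,numpy as np
np.set_printoptions(precision=4,suppress=True)
for c in ("scene","top"):
    d=vision.capture(c); cv2.imwrite(f"pics/{c}0.png",d["img"][:,:,::-1])
    print(c,d["camera_matrix"],d["k1"],d["xyz"],d["attitude"])
    for n in ("demag","cover_grip","cover","bore_plate","gauge_case","liner","oil"):
        print(n,[(np.round(o["rect"],1),round(o["score"],2)) for o in recognise(c,n)][:3])
s=r.read_state(); print({k:np.round(v,4) for k,v in s.items()}, r.grip_point_offset)
E
```

```text
pics
scene [[466.9628   0.     320.5555]
 [  0.     466.9628 241.9662]
 [  0.       0.       1.    ]] -0.124377665521282 [0.9002 0.6514 0.9342] [-0.6139 -2.7323  1.0038]
demag [(array([288.5, 250.9, 134.6, 119.8]), 0.55)]
cover_grip [(array([317.2, 233.1,  49. ,  44.1]), 0.75)]
cover [(array([314.6, 233.3,  49.5,  34. ]), 0.57)]
bore_plate [(array([265.9, 247.4,  71. ,  57.9]), 0.93)]
gauge_case [(array([302.2, 147.3,  53.6,  52.6]), 0.94)]
liner [(array([434.2, 357.8,  53.6,  61.7]), 0.91)]
oil [(array([367.6, 384.4,  31.3,  51.3]), 0.62)]
top [[610.5791   0.     330.0662]
 [  0.     610.5791 236.6231]
 [  0.       0.       1.    ]] -0.20534066767012846 [ 0.4849 -0.0015  1.3762] [-2.1588  2.2196 -0.0615]
demag [(array([352.4, 201.4, 141.1, 123.6]), 0.62)]
cover_grip [(array([340.6, 227.1,  47.9,  51.1]), 0.64)]
cover []
bore_plate [(array([353. , 168.7,  82.7,  59. ]), 0.81), (array([338. , 228.2,  47.8,  53.9]), 0.68)]
gauge_case [(array([512.2, 290.6,  72.7,  59.1]), 0.64)]
liner [(array([164.2, 275. ,  45.1,  41.3]), 0.95)]
oil []
{'t': np.float64(0.8), 'q': array([-1.2768,  0.6284,  0.0385,  1.5174, -0.027 ,  0.9963, -0.02  ]), 'joint_velocities': array([-0.0012,  0.0007, -0.0017,  0.0006,  0.0014,  0.0017,  0.0004]), 'effort': array([ -0.0007, -54.9537,   1.143 , -18.6941,  -0.0523,   0.0156,
         0.    ]), 'tcp_pos': array([0.2288, 0.6084, 0.172 ]), 'ee_rot': array([-1.5523,  0.2824, -0.2823]), 'force': array([-1.1022, -0.7377,  0.1185]), 'moment': array([ 0.0319, -0.0101,  0.0249]), 'finger_gap': np.float64(0.094)} 0.0188
```

View pics/scene0.png

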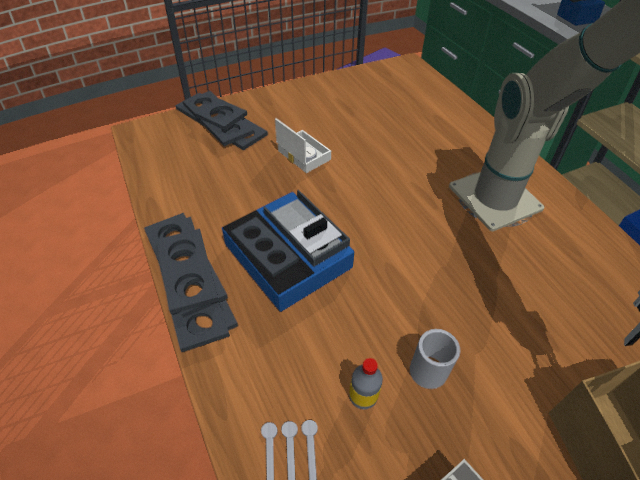

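View pics/top0.png

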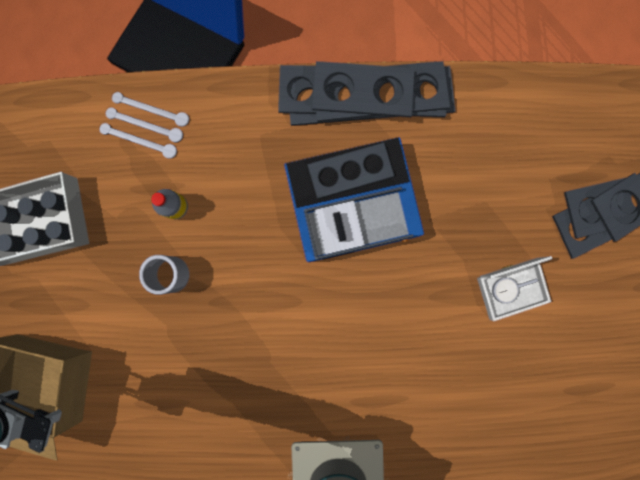

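Run:
```python
import cv2
a=cv2.imread("pics/top0.png")[120:290,270:440]; cv2.imwrite("pics/topz.png",cv2.resize(a,(600,600),interpolation=cv2.INTER_CUBIC))
a=cv2.imread("pics/scene0.png")[180:330,210:375]; cv2.imwrite("pics/scenez.png",cv2.resize(a,(660,600),interpolation=cv2.INTER_CUBIC))
```

```text
(no output)
```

View pics/topz.png

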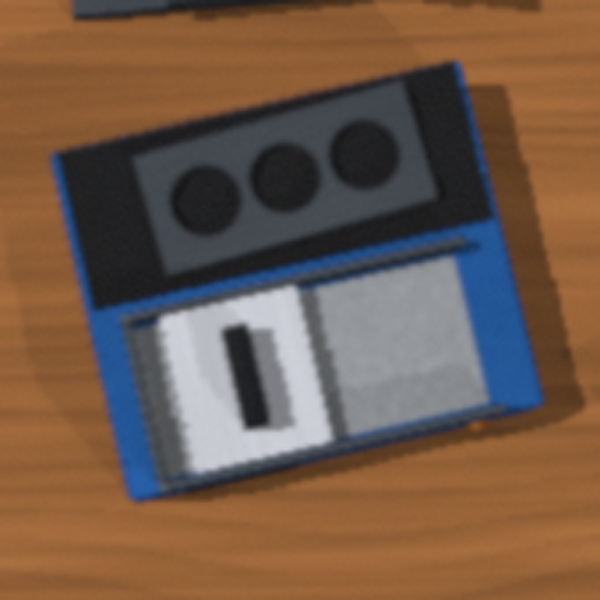

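View pics/scenez.png

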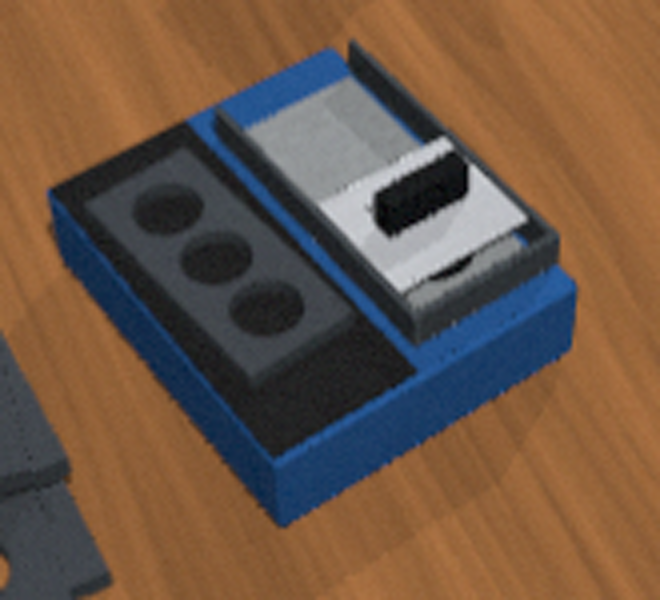

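The views show the machine's yaw at about +13°, with the cover at its +y end and slightly ajar. In the top picture the box corners are near (285,163), (400,138), (423,233) and (307,261). Next I'll fit the pose from both views.

```bash
cat > h.py <<'E'
from workcell import r, vision, recognise, cut_out
import cv2,numpy as np
from scipy.spatial.transform import Rotation as R
from scipy.optimize import least_squares
np.set_printoptions(precision=4,suppress=True)
def proj(d,P):
    Q=R.from_rotvec(d["attitude"]).inv().apply(np.atleast_2d(P)-d["xyz"])
    s=Q[:,:2]/Q[:,2:]; rr=(s**2).sum(1,keepdims=True); s=s*(1+d["k1"]*rr)
    K=d["camera_matrix"]; return s*[K[0,0],K[1,1]]+[K[0,2],K[1,2]]
def m2w(p,P):
    P=np.atleast_2d(P).astype(float); return R.from_rotvec([0,0,p[2]]).apply(P)+[p[0],p[1],0]
E
python3 - <<'E'
from h import *
T=vision.capture("top"); S=vision.capture("scene")
tz=lambda a:(np.array(a)+.5)/(600/170)-.5+[270,120]
sz=lambda a:(np.array(a)+.5)/4-.5+[210,180]
box=np.array([[.11,.13,.075],[.11,-.13,.075],[-.11,-.13,.075],[-.11,.13,.075]])
tb=tz([[55,153],[460,63],[543,402],[132,500]]); sb=sz([[280,462],[50,192],[335,50],[577,290]])
# bottom corner +x+y in scene
bb=np.array([[.11,.13,0]]); sbb=sz([[283,525]])
gt=np.array([[.03,.008,.014],[.03,-.008,.014],[-.03,-.008,.014],[-.03,.008,.014]])
tg=tz([[222,327],[245,323],[268,424],[247,429]])
# cover top corners seen in scene: +x-y(320,200) ,-x-y hidden?, -x+y(528,218), +x+y(402,292)
pc=np.array([[.048,-.042,-.016],[-.048,.042,-.016],[.048,.042,-.016]]); sp=sz([[320,202],[528,218],[402,293]])
def res(p,full=False):
    g=np.array([-.055,.055-p[3],.117])
    e=[proj(T,m2w(p,box))-tb, proj(S,m2w(p,box))-sb, proj(S,m2w(p,bb))-sbb, proj(T,m2w(p,gt+g))-tg, proj(S,m2w(p,pc+g))-sp]
    return e if full else np.concatenate(e).ravel()
o=least_squares(res,[.55,-.02,.2,.0],loss="soft_l1"); print(o.x,np.degrees(o.x[2]))
for e in res(o.x,True): print(e.round(1).tolist())
for im,d,n in((T,T,"top"),(S,S,"scene")):
    a=d["img"][:,:,::-1].copy(); p=o.x; g=np.array([-.055,.055-p[3],.117])
    for P,c in((box,(0,255,255)),(gt+g,(0,0,255)),(pc+g,(0,255,0))):
        for q in proj(d,m2w(p,P)): cv2.circle(a,tuple(int(round(v*8)) for v in q),8,c,-1,shift=3)
    y,x=(120,270) if n=="top" else (180,210)
    cv2.imwrite(f"pics/fit_{n}.png",cv2.resize(a[y:y+170,x:x+170],(600,600),interpolation=cv2.INTER_NEAREST))
E
```

```text
[ 0.6427 -0.0511  0.1993  0.0097] 11.418907522321163
[[-1.7, 0.0], [0.4, -0.9], [0.9, 1.4], [-0.9, 1.1]]
[[-1.4, 1.6], [-1.6, -1.1], [-0.5, -1.6], [1.2, -1.1]]
[[-0.3, 3.9]]
[[-0.3, 0.7], [0.8, 0.1], [0.9, 0.0], [-0.8, 0.3]]
[[-0.7, 0.8], [0.5, 0.1], [-0.5, -0.1]]
```

View pics/fit_top.png

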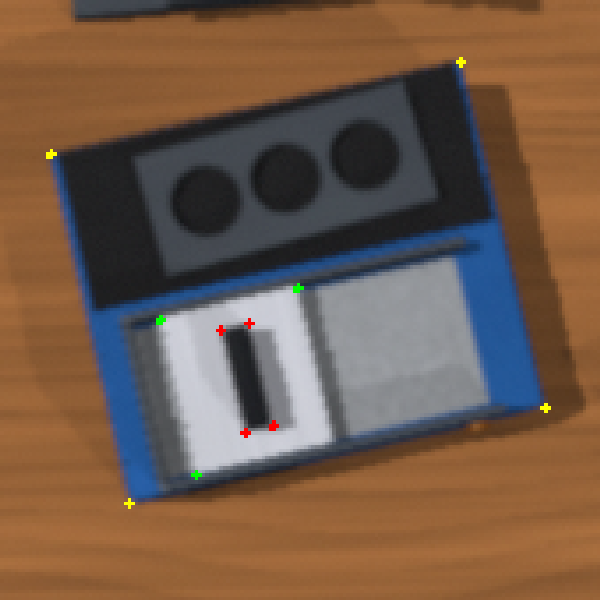

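View pics/fit_scene.png

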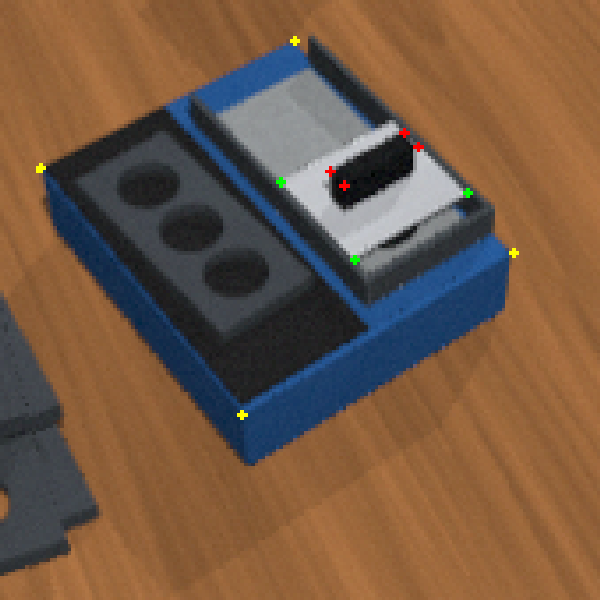

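Residuals are about 1 px (2 mm), the slide comes out near 0.010 (allowed 0 to 0.015) and the yaw is 11.4°. Next I'll move above the grip with a raised grasp, so the tips clear the plate top at z 101 mm.

```bash
cat >> h.py <<'E'
P0=np.array([.6427,-.0511,.1993])
YM=m2w([0,0,P0[2]],[0,1,0])[0]
def rot(sgn=1):
    y=np.array([0,0,-1.]); z=sgn*YM; x=np.cross(y,z); return R.from_matrix(np.c_[x,y,z]).as_rotvec()
def W(x,y,z): return m2w(P0,[x,y,z])[0]
def st():
    s=r.read_state(); c=R.from_rotvec([0,0,-P0[2]]).apply(s["tcp_pos"]-[P0[0],P0[1],0])
    f=R.from_rotvec([0,0,-P0[2]]).apply(s["force"])
    print("t %.2f tcp_m"%s["t"],c,"F_m",f,"gap %.4f"%s["finger_gap"]); return c,f,s
E
python3 - <<'E'
from h import *
s=r.read_state()
print(R.from_rotvec(s["ee_rot"]).as_matrix())
p=W(-.055,.055-.0097,.22)
for g in(1,-1): print(g,p,r.inverse_kinematics(p,rot(g)))
g=min((1,-1),key=lambda g:(lambda q:9e9 if q is None else np.abs(np.array(q)-s["q"])[6])(r.inverse_kinematics(p,rot(g))))
print("use",g)
r.move_l(s["tcp_pos"]+[0,0,.15],vel=.2)
r.goto(W(-.055,.0453,.3),rot(g)); r.move_gripper(.06,15)
r.move_l(p,vel=.2); st()
for c in("scene","top"):
    d=vision.capture(c); cv2.imwrite(f"pics/{c}1.png",d["img"][:,:,::-1])
E
```

```text
[[ 0.9359  0.      0.3522]
 [-0.3522  0.0001  0.9359]
 [-0.     -1.      0.0001]]
1 [ 0.5798 -0.0176  0.22  ] [-0.0855  0.4778  0.1029  1.6597 -0.0559  1.007   1.8059]
-1 [ 0.5798 -0.0176  0.22  ] [-0.5049  0.5875  0.8005  1.6717 -0.4669  1.084  -0.9358]
use -1
t 5.59 tcp_m [-0.0546  0.0448  0.2206] F_m [0.0849 0.091  0.4486] gap 0.0599
```

View pics/scene1.png

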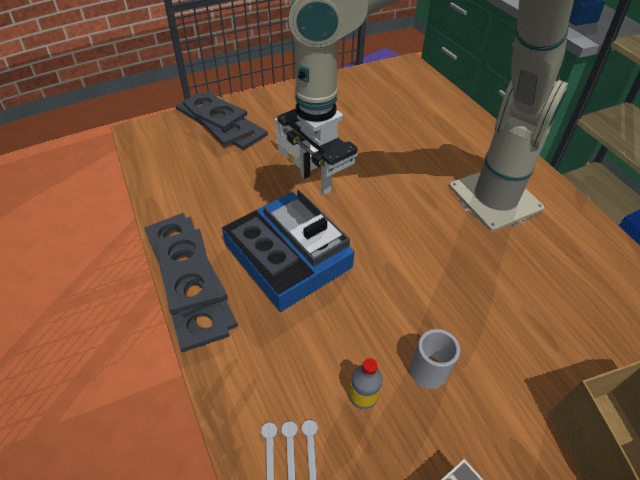

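The gripper hangs above the machine, its fingertips near (315,180), and the grip at (315,228) is below it with the fingers astride in y. I'll descend and pinch.

Run:
```python
from h import *
r.move_l(W(-.055,.0453,.14),vel=.12); st()
r.move_l(W(-.055,.0453,.107),vel=.08); st()
for c in("scene","top"):
    d=vision.capture(c); a=d["img"][:,:,::-1]
    y,x=(120,270) if c=="top" else (140,230)
    cv2.imwrite(f"pics/{c}2.png",cv2.resize(a[y:y+150,x:x+150],(600,600),interpolation=cv2.INTER_CUBIC))
r.move_gripper(0.0,15); st()
```

```text
t 6.51 tcp_m [-0.0544  0.0449  0.1407] F_m [ 0.2564 -0.8975  0.3766] gap 0.0602
t 7.07 tcp_m [-0.0551  0.0452  0.1067] F_m [-0.6034 -0.2269  0.3817] gap 0.0602
t 8.16 tcp_m [-0.055   0.0453  0.107 ] F_m [0.3158 0.2532 1.0156] gap 0.0004
```

View pics/scene2.png

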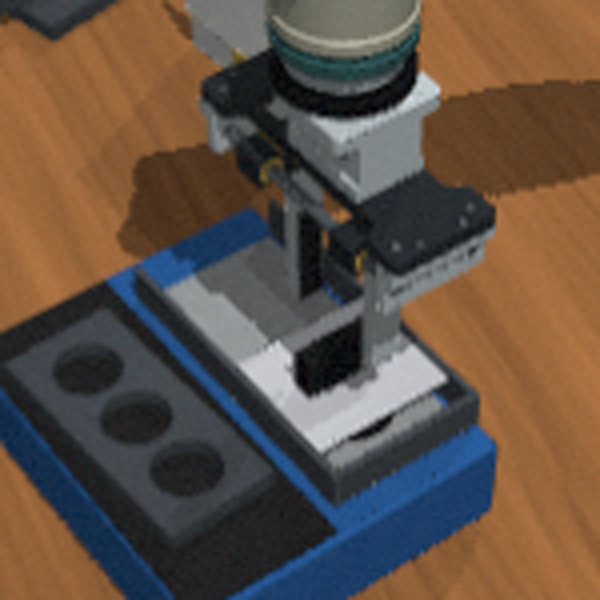

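The gap went to 0, so the pinch missed the bar, which suggests the fingers are off along x. I'll look again.

Run:
```python
from h import *
for c in("scene","top"):
    d=vision.capture(c); a=d["img"][:,:,::-1].copy()
    t=r.read_state()["tcp_pos"]; print(c,proj(d,t))
    y,x=(120,270) if c=="top" else (140,230)
    cv2.imwrite(f"pics/{c}3.png",cv2.resize(a[y:y+150,x:x+150],(600,600),interpolation=cv2.INTER_CUBIC))
```

```text
scene [[315.4836 230.9045]]
top [[339.1842 227.2477]]
```

View pics/scene3.png

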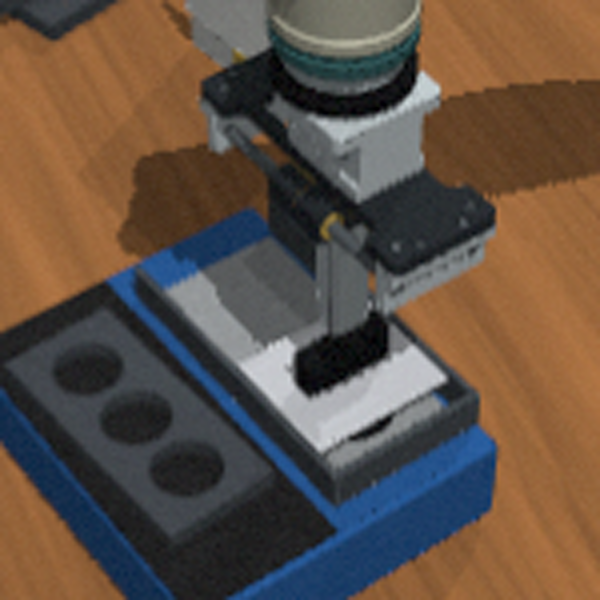

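View pics/top3.png

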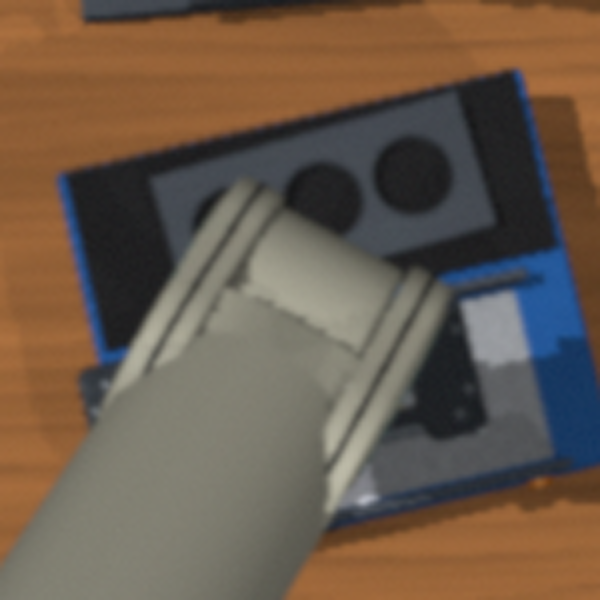

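Run:
```python
from h import *
s=r.read_state(); t=s["tcp_pos"]; M=R.from_rotvec(s["ee_rot"]).as_matrix(); print(M, t, s["q"])
S=vision.capture("scene");T=vision.capture("top")
z=lambda d,p,o:((proj(d,p)-o)*4).round(0).tolist()
for n,p in (("tcp",t),("tip+",t+.03*YM),("tip-",t-.03*YM),("tip+bk",t+.0425*YM),("gp",t+[0,0,.019]),("body",t+[0,0,.097]),("bodyA",t+[0,0,.097]+.0885*YM),("bodyB",t+[0,0,.097]-.0885*YM)):
    print(n,z(S,p,[230,140]),z(T,p,[270,120]))
XM=np.array([YM[1],-YM[0],0])
for dx in(-.04,-.03,-.02,-.01,.01): print(dx,z(S,t+XM*dx,[230,140]),z(S,t+XM*dx+.03*YM,[230,140]))
```

```text
[[-0.9802  0.      0.198 ]
 [-0.198  -0.     -0.9802]
 [-0.     -1.      0.    ]] [ 0.5798 -0.0176  0.107 ] [-0.433   0.7051  0.6827  1.7964 -0.5758  0.8494 -0.8449]
tcp [[342.0, 364.0]] [[277.0, 429.0]]
tip+ [[372.0, 394.0]] [[221.0, 442.0]]
tip- [[312.0, 334.0]] [[333.0, 416.0]]
tip+bk [[385.0, 407.0]] [[197.0, 447.0]]
gp [[342.0, 342.0]] [[277.0, 426.0]]
body [[343.0, 247.0]] [[279.0, 414.0]]
bodyA [[442.0, 342.0]] [[100.0, 455.0]]
bodyB [[252.0, 161.0]] [[457.0, 373.0]]
-0.04 [[395.0, 334.0]] [[426.0, 364.0]]
-0.03 [[382.0, 342.0]] [[413.0, 372.0]]
-0.02 [[369.0, 349.0]] [[399.0, 379.0]]
-0.01 [[355.0, 356.0]] [[386.0, 387.0]]
0.01 [[328.0, 371.0]] [[359.0, 402.0]]
```

View pics/top2.png

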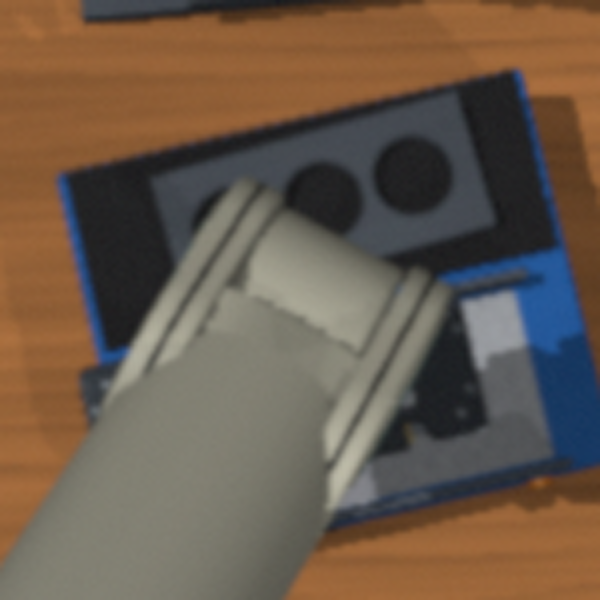

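Run:
```python
import cv2,numpy as np
o=[]
for n in("2","3"):
    a=cv2.imread(f"pics/scene{n}.png")[260:420,260:420]; o.append(cv2.resize(a,(400,400),interpolation=cv2.INTER_CUBIC))
a=np.hstack(o); a=np.clip((a/255.)**.6*255,0,255).astype("uint8"); cv2.imwrite("pics/cmp.png",a)
```

```text
(no output)
```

View pics/cmp.png

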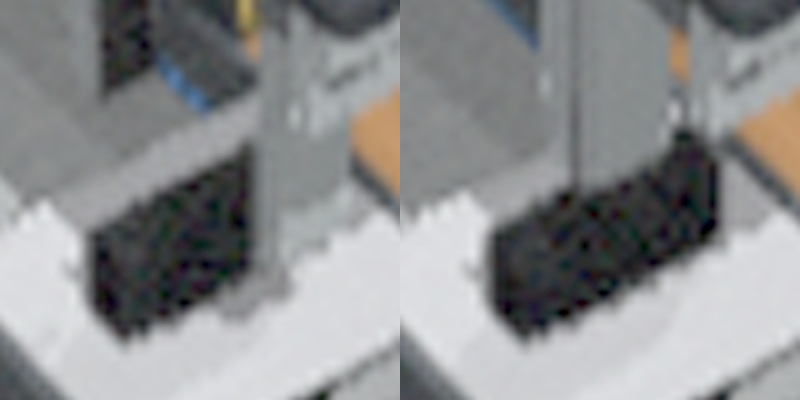

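Comparing both pictures suggests the closed fingers are over the bar, not beside it, so the heights disagree by about 25 mm. I'll check the camera calibration against known robot points and fit with z free.

```bash
cat > fit2.py <<'E'
from h import *
T=vision.capture("top"); S=vision.capture("scene")
print("origin",proj(T,[0,0,0]),proj(S,[0,0,0]))
print("start tcp",proj(T,[.2288,.6084,.172]))
tz=lambda a:(np.array(a)+.5)/(600/170)-.5+[270,120]
sz=lambda a:(np.array(a)+.5)/4-.5+[210,180]
box=np.array([[.11,.13,.075],[.11,-.13,.075],[-.11,-.13,.075],[-.11,.13,.075]])
tb=tz([[55,153],[460,63],[543,402],[132,500]]); sb=sz([[280,462],[50,192],[335,50],[577,290]])
bb=np.array([[.11,.13,0],[.11,-.13,0],[-.11,.13,0]]); sbb=sz([[283,525],[60,250],[570,350]])
gt=np.array([[.03,.008,.014],[.03,-.008,.014],[-.03,-.008,.014],[-.03,.008,.014]])
tg=tz([[222,327],[245,323],[268,424],[247,429]])
pc=np.array([[.048,-.042,-.016],[-.048,.042,-.016],[.048,.042,-.016]]); sp=sz([[320,202],[528,218],[402,293]])
def res(p,full=False):
    g=np.array([-.055,.055-p[3],.117]); o=[0,0,p[4]]; k=p[5]
    f=lambda P:m2w(p,P*k)+o
    e=[proj(T,f(box))-tb, proj(S,f(box))-sb, proj(S,f(bb))-sbb, proj(T,f(gt+g))-tg, proj(S,f(pc+g))-sp]
    return e if full else np.concatenate(e).ravel()
for mask in([1,1,1,1,0,0],[1,1,1,1,1,0],[1,1,1,1,0,1],[1]*6):
    m=np.array(mask,bool); b=np.array([.64,-.05,.2,.01,0,1.])
    def fun(v): q=b.copy(); q[m]=v; return res(q)
    o=least_squares(fun,b[m],loss="soft_l1",x_scale=.01); q=b.copy();q[m]=o.x; print(q,o.cost)
for e in res(q,True): print(e.round(1).tolist())
E
python3 fit2.py
```

```text
origin [[337.9045 484.206 ]] [[495.8114 197.7253]]
start tcp [[ 44.3882 401.2886]]
[ 0.6427 -0.0523  0.1989  0.0086  0.      1.    ] 18.29706118228314
[ 0.6427 -0.0522  0.1989  0.0086  0.0004  1.    ] 18.28237187577526
[ 0.6422 -0.0521  0.2006  0.0081  0.      0.9823] 11.908717288576451
[ 0.6423 -0.0515  0.2004  0.0079  0.0034  0.9797] 10.614510879500482
[[-0.2, 0.8], [-0.3, 0.2], [-0.2, 0.8], [0.3, 0.0]]
[[-1.0, -0.3], [-0.3, -1.5], [-0.7, -1.4], [-0.1, -2.1]]
[[-0.0, 1.6], [1.2, 3.0], [-0.3, 1.6]]
[[-0.5, 0.8], [0.4, 0.2], [0.5, -0.5], [-1.1, -0.2]]
[[-0.3, 0.7], [-0.1, -0.1], [-0.4, -0.6]]
```

Run:
```python
import cv2
a=cv2.imread("pics/scene0.png")[185:265,280:380]; cv2.imwrite("pics/scenez2.png",cv2.resize(a,(800,640)[:2] if 0 else (750,600),interpolation=cv2.INTER_CUBIC))
```

```text
(no output)
```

View pics/scenez2.png

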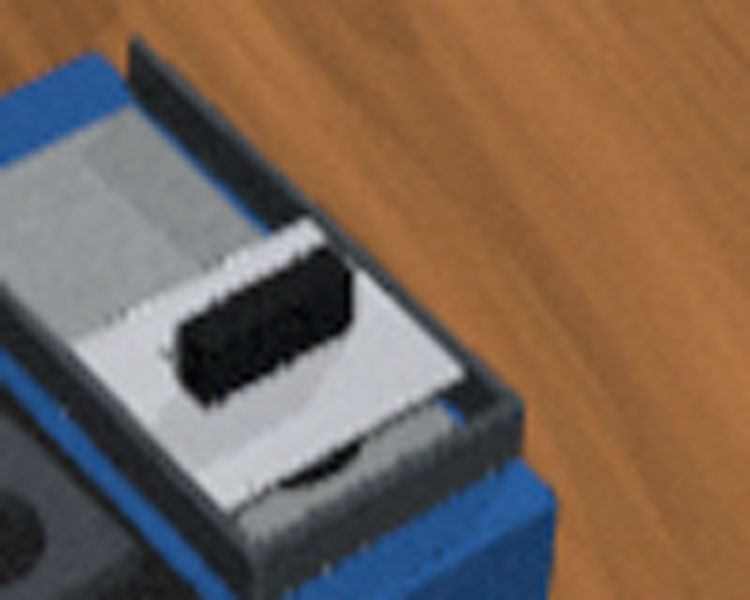

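Run:
```python
from h import *
S=vision.capture("scene");T=vision.capture("top")
a=cv2.imread("pics/scene1.png")
t=W(-.0546,.0448,.2206)
for k in(-.03,0,.03):
    q=proj(S,t+k*YM)[0]; print(k,q); cv2.circle(a,tuple(int(round(v*8)) for v in q),6,(0,0,255),-1,shift=3)
cv2.imwrite("pics/s1z.png",cv2.resize(a[90:250,260:380],(600,800)[:2] if 0 else (450,600),interpolation=cv2.INTER_CUBIC))
b=cv2.imread("pics/top0.png")
for k in(-.047,0,.047):
    q=proj(T,np.array([.2288,.6084,.172])+k*np.array([.3522,.9359,0]))[0]; cv2.circle(b,tuple(int(round(v*8)) for v in q),6,(0,0,255),-1,shift=3)
cv2.imwrite("pics/t0z.png",cv2.resize(b[340:480,0:140],(600,600),interpolation=cv2.INTER_CUBIC))
```

```text
-0.03 [307.4892 188.7907]
0 [315.5132 196.3271]
0.03 [323.7897 204.1067]
```

View pics/s1z.png

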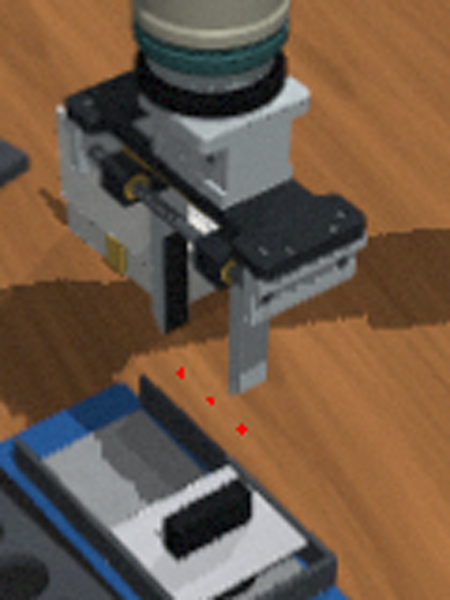

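View pics/t0z.png

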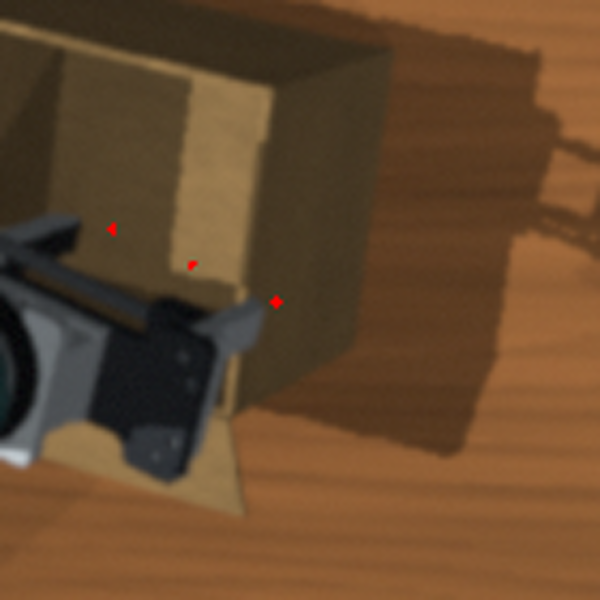

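The fingertips show about 11 px above where the reported TCP projects in scene1, and the start picture agrees. So the real tips sit about 30 to 35 mm higher than reported. I'll measure this by gently touching the shut fingers on the grip's top, which is known to be at z 131 mm.

Run:
```python
from h import *
c,f0,s=st(); z=.107
while z>.082:
    z-=.0015; r.move_l(W(-.055,.0453,z),vel=.03)
    f=r.read_state()["force"][2]
    if abs(f-f0[2])>2.5: break
r.pause(.2); st(); print(z)
d=vision.capture("scene"); a=d["img"][:,:,::-1]
cv2.imwrite("pics/s4.png",cv2.resize(a[170:270,260:380],(720,600),interpolation=cv2.INTER_CUBIC))
```

```text
t 8.56 tcp_m [-0.055   0.0453  0.107 ] F_m [ 0.1727 -0.5981 -0.0878] gap 0.0003
t 10.51 tcp_m [-0.0549  0.045   0.0978] F_m [-1.6596  0.8007  9.4775] gap 0.0007
0.09649999999999999
```

View pics/s4.png

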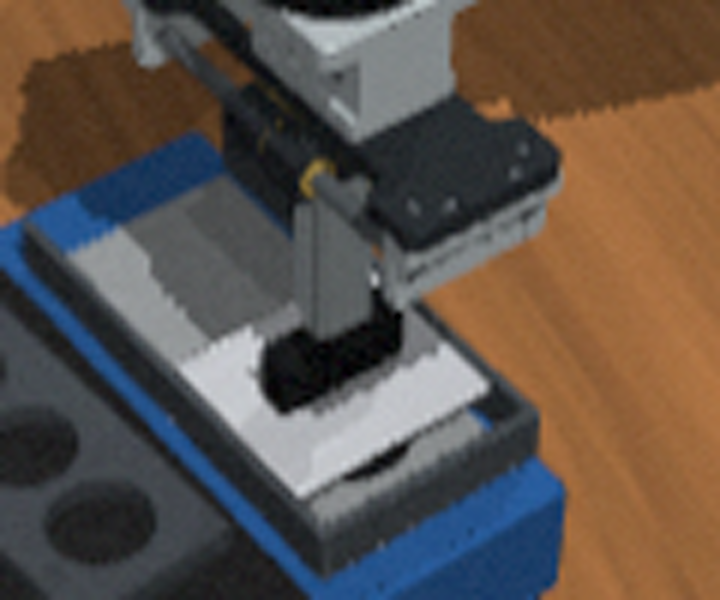

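The touch is confirmed: contact came at a reported z of about 0.098 against the known 0.131, so reported z is 33 mm too low. The fingers sit centred on the bar. I'll correct for that, lift, open and pinch properly.

```bash
cat >> h.py <<'E'
DZ=.033
def WR(x,y,z): return m2w(P0,[x,y,z-DZ])[0]   # z = true tip height
E
python3 - <<'E'
from h import *
r.move_l(WR(-.055,.0453,.141),vel=.1); r.move_gripper(.05,15)
z=.141
while z>.1075:
    z-=.011; r.move_l(WR(-.055,.0453,max(z,.107)),vel=.08); 
    if r.read_state()["force"][2]>4: print("contact",z); break
st()
r.move_gripper(0.0,15); st()
d=vision.capture("scene"); a=d["img"][:,:,::-1]
cv2.imwrite("pics/s5.png",cv2.resize(a[170:270,260:380],(720,600),interpolation=cv2.INTER_CUBIC))
E
```

```text
t 12.85 tcp_m [-0.0549  0.0452  0.0741] F_m [-0.6269 -0.8533 -0.6696] gap 0.0498
t 13.47 tcp_m [-0.055   0.0453  0.074 ] F_m [ 0.3895  0.1528 -0.2482] gap 0.0160
```

View pics/s5.png

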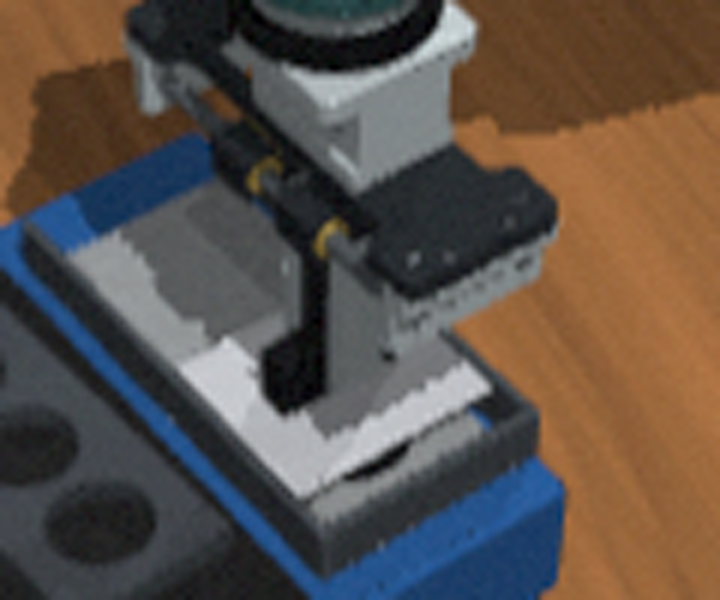

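The gap is 16.0 mm, so the bar is pinched. Sliding open to about 0.096.

Run:
```python
from h import *
for y in (.02,-.01,-.038,-.041):
    r.move_l(WR(-.055,y,.107),vel=.08); c,f,s=st()
    if np.linalg.norm(f)>15: break
r.move_gripper(.04); st()
r.move_l(WR(-.055,c[1],.19),vel=.15)
r.move_gripper(0.0)
r.move_l(WR(-.055,-.14,.22),vel=.2); 
for n in("scene","top"):
    d=vision.capture(n); a=d["img"][:,:,::-1]
    y,x=(120,270) if n=="top" else (180,210)
    cv2.imwrite(f"pics/{n}6.png",cv2.resize(a[y:y+170,x:x+170],(600,600),interpolation=cv2.INTER_CUBIC))
    for q in("start_top",): print(n,[(np.round(o["rect"],1),round(o["score"],2)) for o in recognise(n,q)][:3])
st()
```

```text
t 13.99 tcp_m [-0.0549  0.0184  0.074 ] F_m [ 0.5326 -1.6497 -0.6831] gap 0.0156
t 14.52 tcp_m [-0.0548 -0.0117  0.074 ] F_m [ 1.4956 -1.2976 -0.4271] gap 0.0161
t 15.02 tcp_m [-0.0547 -0.0397  0.074 ] F_m [ 1.1662 -0.9067 -1.6614] gap 0.0163
t 15.27 tcp_m [-0.0547 -0.041   0.0741] F_m [ 2.4924 -0.7223 -0.4805] gap 0.0160
t 15.85 tcp_m [-0.0551 -0.041   0.074 ] F_m [-0.5235  0.452  -0.2749] gap 0.0398
scene [(array([318. , 237.9,  13.7,  13.1]), 0.57)]
top [(array([335.4, 230.9,  15.3,  13. ]), 0.56)]
t 18.16 tcp_m [-0.0546 -0.1379  0.1865] F_m [-0.5732  0.3919 -0.6211] gap 0.0006
```

View pics/scene6.png

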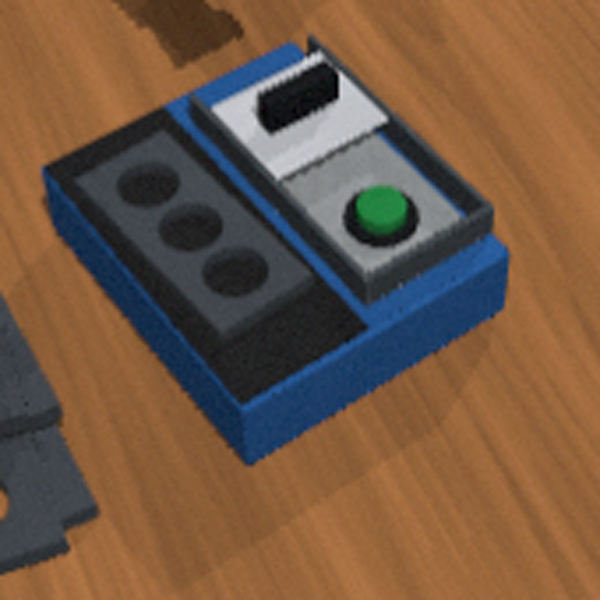

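View pics/top6.png

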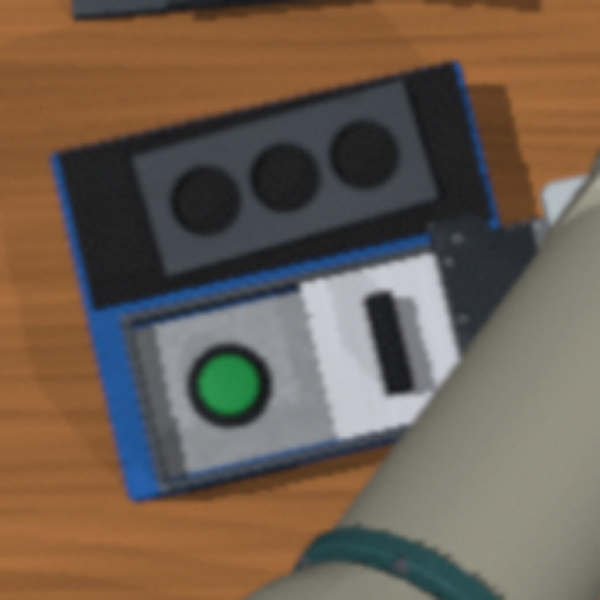

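The cover is open and the button fully visible: top zoom (228,382) and scene zoom (381,208), which are original pixels (334.6,228.2) and (318,239). I'll triangulate it and then press.

Run:
```python
from h import *
from workcell import vision
T=vision.capture("top");S=vision.capture("scene")
k=600/170; t=(np.array([228.5,382])+.5)/k-.5+[270,120]; s=(np.array([381.5,208])+.5)/k-.5+[210,180]
def f(P): return np.r_[(proj(T,P)-t).ravel(),(proj(S,P)-s).ravel()]
o=least_squares(f,W(-.055,.055,.092)); print("3d",o.x,o.fun,W(-.055,.055,.092))
for d,q in((T,t),(S,s)):
    o=least_squares(lambda v:(proj(d,[v[0],v[1],.092])-q).ravel(),[.58,0]); print(o.x)
```

```text
3d [ 0.5795 -0.0073  0.0899] [-0.1457  0.2668 -0.3423 -0.0392] [ 0.5779 -0.0081  0.092 ]
[ 0.5799 -0.0076]
[ 0.5796 -0.0052]
```

The triangulated height is 89.9 mm against 92 expected, and xy is within 2 mm of the model. Pressing now.

Run:
```python
from h import *
B=np.array([.579,-.0075])
P=lambda z:np.r_[B,z-DZ]
r.move_l(WR(-.055,.055,.22),vel=.2)
r.move_l(P(.135),vel=.15); r.move_l(P(.098),vel=.08); c,f0,_=st()
z=.098
while z>.079:
    z-=.0015; r.move_l(P(z),vel=.03); s=r.read_state(); f=s["force"][2]-f0[2]
    print("%.4f %.4f %.1f"%(z,s["tcp_pos"][2]+DZ,f))
    if f>13: break
r.pause(.2); st()
d=vision.capture("scene"); a=d["img"][:,:,::-1]
cv2.imwrite("pics/s7.png",cv2.resize(a[180:280,260:380],(720,600),interpolation=cv2.INTER_CUBIC))
r.move_l(P(.10),vel=.08); st()
```

```text
t 20.72 tcp_m [-0.0539  0.0551  0.0648] F_m [ 0.0326 -0.338   0.1771] gap 0.0005
0.0965 0.0967 -0.3
0.0950 0.0950 -0.1
0.0935 0.0934 0.5
0.0920 0.0920 0.5
0.0905 0.0906 2.1
0.0890 0.0890 2.9
0.0875 0.0875 2.6
0.0860 0.0860 4.6
0.0845 0.0848 6.4
0.0830 0.0846 16.5
t 23.42 tcp_m [-0.0536  0.0553  0.0516] F_m [-3.685   1.5269 17.7546] gap 0.0007
t 23.82 tcp_m [-0.0538  0.0555  0.067 ] F_m [ 0.363  -0.0746  0.058 ] gap 0.0003
```

View pics/s7.png

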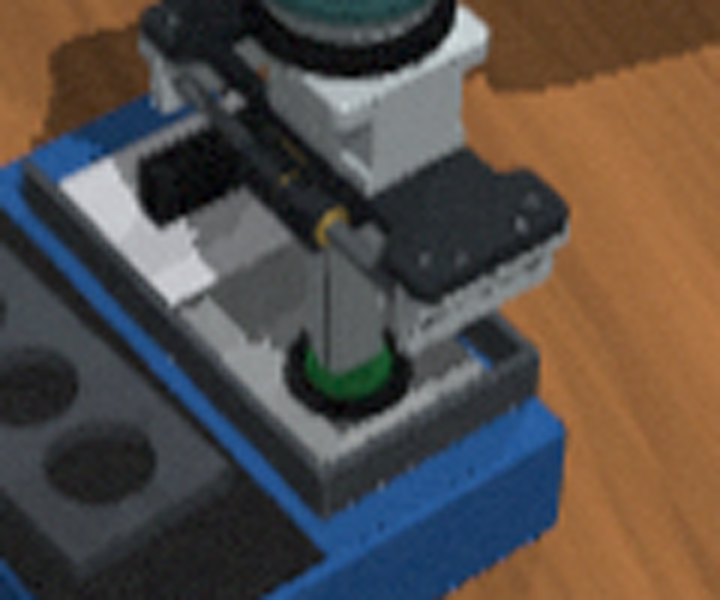

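The press profile is right: a spring rise to about 5 N, then a hard stop at 84.6 mm (7.4 mm of travel), and released. Now I'll regrip and close the cover.

Run:
```python
from h import *
r.move_l(np.r_[.579,-.0075,.19-DZ],vel=.2)
for n in ("scene",):
    d=vision.capture(n); a=d["img"][:,:,::-1]
    cv2.imwrite("pics/s8.png",cv2.resize(a[180:280,260:380],(720,600),interpolation=cv2.INTER_CUBIC))
r.move_l(WR(-.055,-.041,.19),vel=.15); r.move_gripper(.05,15)
r.move_l(WR(-.055,-.041,.14),vel=.15)
r.move_l(WR(-.055,-.041,.107),vel=.08); c,f0,_=st()
if f0[2]<4:
    r.move_gripper(0,15); c,f0,s=st()
    if s["finger_gap"]>.013:
        r.move_l(WR(-.055,.0,.107),vel=.08); r.move_l(WR(-.055,.046,.107),vel=.08); st()
        y=.046
        while y<.068:
            y+=.0015; r.move_l(WR(-.055,y,.107),vel=.03); c,f,s=st()
            if f[1]<-11: break
        r.pause(.2); st()
```

```text
t 27.21 tcp_m [-0.0552 -0.0411  0.0736] F_m [-1.243   0.0157  0.5867] gap 0.0505
t 27.83 tcp_m [-0.0549 -0.041   0.0742] F_m [ 0.2375 -0.5217  1.8618] gap 0.0157
t 29.22 tcp_m [-0.0552  0.0493  0.0741] F_m [-1.9581  0.9678  6.4597] gap 0.0160
t 29.47 tcp_m [-0.0552  0.0496  0.0741] F_m [-2.2271 -0.0045  6.1744] gap 0.0156
t 29.72 tcp_m [-0.0552  0.0504  0.0741] F_m [-1.2756  0.1196  5.7204] gap 0.0154
t 29.97 tcp_m [-0.0552  0.0516  0.0741] F_m [-2.3295 -0.6355  5.7008] gap 0.0163
t 30.22 tcp_m [-0.0552  0.053   0.0741] F_m [-2.0596 -0.6334  5.2785] gap 0.0155
t 30.47 tcp_m [-0.0552  0.0544  0.0741] F_m [-2.1755 -0.2895  6.0047] gap 0.0158
t 30.72 tcp_m [-0.0552  0.0555  0.0741] F_m [-1.594  -1.6114  5.9913] gap 0.0156
t 30.97 tcp_m [-0.0552  0.0555  0.0741] F_m [-2.1432 -4.7095  4.1914] gap 0.0160
t 31.22 tcp_m [-0.0552  0.0555  0.0741] F_m [-1.595  -7.6228  2.9708] gap 0.0159
t 31.47 tcp_m [-0.0552  0.0554  0.0741] F_m [-2.2739 -9.1537  1.6312] gap 0.0159
t 31.72 tcp_m [-0.0551  0.0553  0.0741] F_m [ -1.9319 -11.7963   0.8903] gap 0.0161
t 31.92 tcp_m [-0.0551  0.0553  0.0741] F_m [ -1.5428 -12.2736   0.448 ] gap 0.0159
```

View pics/s8.png

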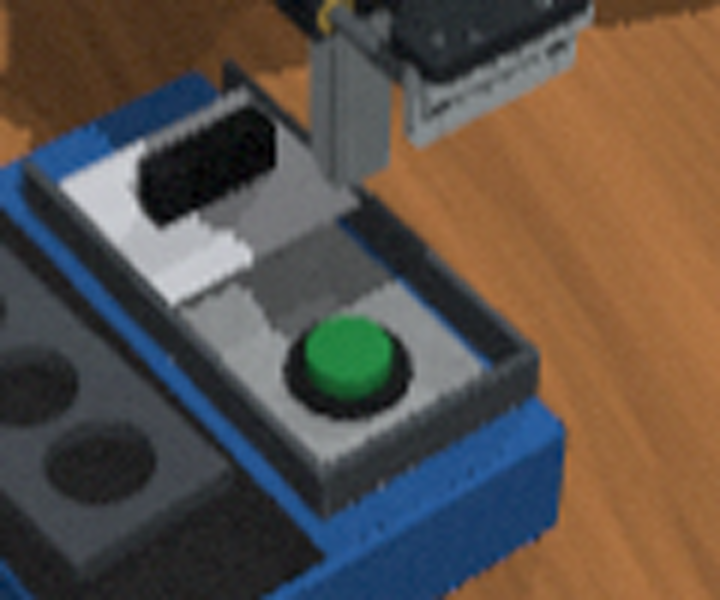

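The button came back up, and the cover met its stop at y 55.4 mm (expected 55) with 12 N. I'll release, withdraw and check.

Run:
```python
from h import *
r.move_gripper(.05); c,f,s=st()
r.move_l(np.r_[s["tcp_pos"][:2],.19-DZ],vel=.12)
r.move_l(WR(-.055,-.14,.26),vel=.2)
r.pause(.5)
for n in("scene","top"):
    d=vision.capture(n); a=d["img"][:,:,::-1]; cv2.imwrite(f"pics/{n}9.png",a)
    y,x=(120,270) if n=="top" else (180,210)
    cv2.imwrite(f"pics/{n}9z.png",cv2.resize(a[y:y+170,x:x+170],(600,600),interpolation=cv2.INTER_CUBIC))
    b=cv2.imread(f"pics/{n}0.png")
    if n=="scene": cv2.imwrite("pics/diff.png",cv2.absdiff(a,b))
st()
```

```text
t 32.62 tcp_m [-0.0549  0.0613  0.074 ] F_m [-0.1183 -0.4185 -0.1336] gap 0.0499
t 35.27 tcp_m [-0.055 -0.14   0.227] F_m [-0.875  -0.1333  0.6318] gap 0.0500
```

View pics/scene9z.png

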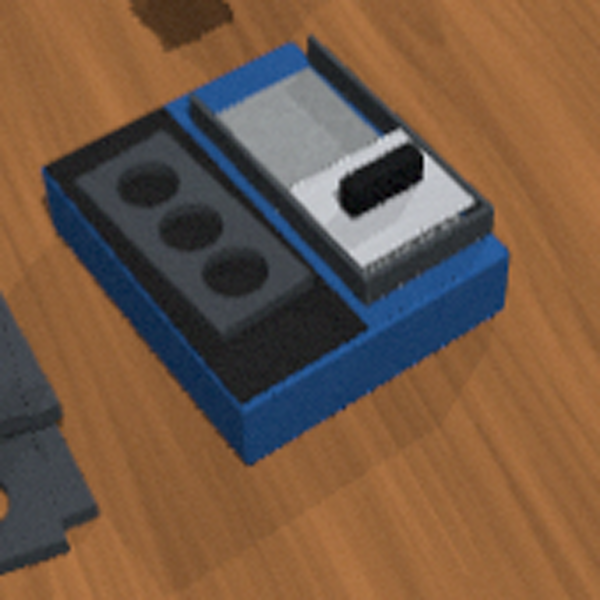

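View pics/top9.png

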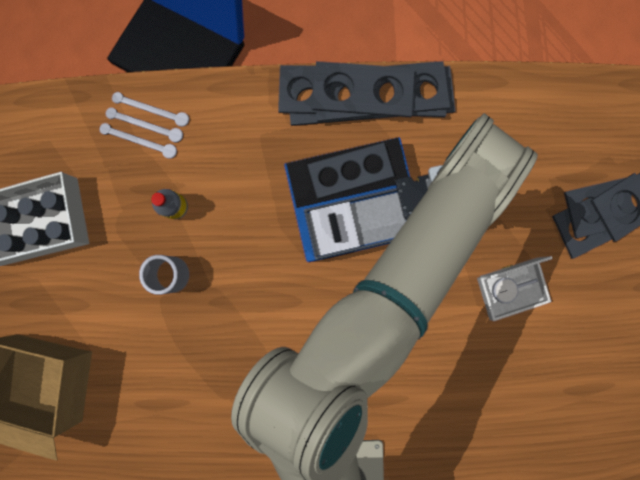

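View pics/diff.png

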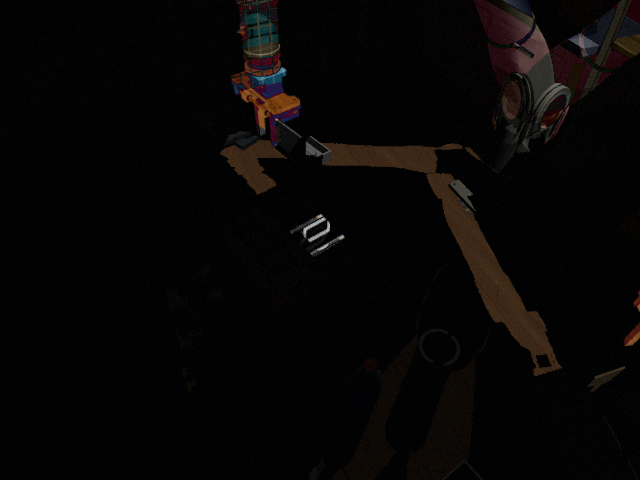

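The cover lies against its end stop, with the grip near (318,230) in the scene picture. Against the first picture, only the cover, the arm and shadows differ. The arm is clear, so I'll hand in.

Run:
```python
from h import *
r.finish_job()
```

```text
the job is handed in; nothing more can be done
```

The cycle was started as asked and the job is handed in, at about 35 s of the 56 s allowed. The hand-in gives no verdict.

- **Cover open:** I pinched the grip (the fingers read 16.0 mm on the 16 mm bar) and slid the cover to about 0.096. The pictures showed the button fully uncovered.
- **Button:** I pressed it with the shut fingers. Force rose like a spring to about 5 N, then hit a hard stop after about 7.4 mm of travel, with an 18 N peak. The next picture showed the button up again.
- **Cover closed:** I slid it back until it met its stop at y 55.4 mm (55 expected), holding 12 N. I released it there, and the last pictures show the plate against its end stop.
- **Other things:** The before and after pictures show only the cover, the arm and shadows changed. The bore plate, case, liner and bottle are where they were.

**What disagreed:** the fingertips sit about 33 mm higher than the reported TCP height. Because of that, my first pinch closed on air above the grip. I measured the offset by touching the grip's top at about 9 N and corrected every later move for it.

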